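# Clear the carton sealer's tray, try the cover and hold it open

### The arm

A 6-joint arm with a two-finger parallel gripper is mounted at the origin on the work surface. World frame = base frame: x ahead of the robot, y to its left, z up, the work surface at z = 0. Lengths are in m, angles in rad, forces in N, time in s.
With the tool pointing down it reaches from about 0.35 to 0.85 m from the base axis. Payload 8.1 kg.
Tool frame: the origin (TCP) lies at the very end of the fingers, on their centre line; the grasp point (between the pads) lies robot.grip_point_offset behind it (robot.grip_point_offset is the distance from the TCP to the grasp point, in m); z points along the fingers, y is the line along which they close (so a half turn about z gives the same grasp; the last joint's range is limited). The gripper opens to 93 mm and grips with 3 to 60 N. Pads are 15 mm wide; open, the fingers measure 128 mm over their backs; the gripper's body (75 mm by 188 mm) begins 65 mm behind the grasp point.
Start: joints at [-1.299, 0.13, 1.488, -0, 1.523, -0.085], TCP at [0.21, -0.562, 0.219] pointing down, gripper open.
Joint ranges: [-2.96, 2.96], [-0.89, 2.26], [0.02, 2.5], [-1.34, 4.48], [0, 2.73], [-2.66, 2.66]. Speed limits (rad/s): [2.39, 2.39, 2.79, 3.14, 3.14, 3.14].

### API

Orientations are given as a rotation vector (axis times angle).
In Python, from plant import robot, eyes gives the robot as it stands. The module is installed in compiled form; this text tells all that it offers.
- The arm moves only by the tool apply_moves, never from a script. Its argument "steps" is one flat list of numbers, 7 for each row, row after row: the shift along the tool's x, y, z in units of 30 mm (1.0 is 30 mm), then the turn, a rotation vector about the tool's x, y, z in units of 6 degrees (1.0 is 6 degrees), then the opening in per cent of the stroke, from 0 (shut) to 100 (fully open). In form: [dx, dy, dz, ax, ay, az, fingers, dx, dy, dz, ax, ay, az, fingers, ...]. A call has 1 to 12 rows; each row shifts and turns the commanded pose from where the row before left it, along the tool's axes as they then stand; what a row does not reach is not made up. A row lasts 1/12 s, in which the tool goes at most 41.7 mm and 7.16 degrees, less where a joint would pass 70% of its speed; a pose out of reach is approached as far as the arm can. A call is refused whole if a number of a shift passes 1 or a number of a turn 1, either way. A call with a gripper value outside its range is refused whole. The fingers move at their own pace and stop on an object; "grip_force" is the grip in N (left out, the last holds). Time passes only in rows, so rows that do not move let the fingers close. It gives the time, the measured TCP pose, the force, the opening and the grip force at its end, in the units of the state.
- robot.read_state(): the state, without advancing time (a new reading comes with each control period).
- eyes.read_camera(name): name is "side" or "top" or "wrist"; returns the picture (420x560x3 uint8, red, green, blue); there is no depth.
- eyes.calibration(name): a dict with "K" (3x3 intrinsics, pixels), "R" (3x3) and "t" (3): a world point X has camera coordinates R X + t. Camera axes: x right, y down, z forward; pixel columns grow to the right and rows downward; lengths in m; the calibration is good to about 2 mm. A picture is of the moment at which its call begins: read the wrist's pose just before it. calibration takes no time and is no camera call; for the wrist camera it gives the pose at the moment of the call.
- robot.close_job(): hands the job in; it is judged then, once.
Trained networks look in the newest picture that a camera, given by its name, has taken for a name from the list of things; names that differ only in an ending like _2 or _b are one class to them, and where a whole thing is asked for, a point or a joint stands for the part that bears it (a point fixed in the world has none). Each returns a list of dicts, best first, with "conf" (0 to 1); they miss things now and then, are a little off and sometimes report something else, mostly with a low value. They report only what shows in the picture. A call takes as long as a camera call. They do not tell look-alikes from the thing itself.
- eyes.search_frame(camera, thing): "rect" ([left, top, width, height] in pixels, round what is visible of it).
- eyes.place_of(camera, thing): "xy" ([column, row] in pixels: a listed point, or the origin of a listed thing).
The state is a dict: "t": time; "q": joint angles; "dq": joint speeds; "joint_torque": joint torques, N m; "tool_pos": TCP position; "orientation": TCP orientation; "force": force on the tool from outside, world axes, zero at the start; "wrist_torque": the same for the moment, N m; "opening": finger opening in m; "gripper_force": force on a finger pad.
Only numpy, scipy, OpenCV 4.12 (cv2) and the standard library are available. Lean on these libraries where they do the work, as an engineer would, in place of code of your own. Each camera call takes 0.05 s, during which the arm holds its last target. There are 200 camera calls.

### The job

Move the two finished cartons from the sealer's catch tray into the grey tote and let go of them. Then, without touching the catch first, tug the sealer's cover upward by its handle to find out if it is caught; if it is, slide the catch back to free it. Lift the cover to well past 45 degrees and finish while still holding it there, with everything else on the table left where it stands.

Things in the scene. Friction and masses are not known exactly. Their poses are not given: they have to be found in the camera images.
- machine: Fixed carton sealer, white, 300 x 280 mm, its top 100 mm above the table; origin on the table below the middle of the cover's opening (100 mm to each side along x and y). Its front strip of deck (x -160 to -100 mm) carries the catch and faces its own -x; the chute to the tray is on its +y side. A grey control pod, 152 mm high, is at x 35 to 125, y -140 to -210 mm.
- cover (a joint): Cover angle, rad: 0 shut, 1.15 its stop. Aluminium panel 200 x 200 x 14 mm, 0.6 kg, hinged at its rear edge (along the sealer's y); its front edge rises. Let go, it falls shut from any angle. A hidden dog inside may or may not hold it: caught, it rattles up about 0.03 rad (5 mm at the handle) and stops hard; not caught, it lifts freely with about 4 N at the handle.
- cover_handle (a point): Middle of the steel handle bar on the cover, a round bar 12 mm thick and 100 mm long, parallel to the sealer's y axis, on two posts at its ends; its axis is 40 mm above the cover's top face (154 mm above the table when shut). Its axes turn with the cover. Pinched from above, the bar can turn between the fingers as the cover swings.
- cover_hinge (a point): Middle of the cover's hinge axis, 100 mm above the table. When shut, the handle bar lies 165 mm in front of it (sealer's -x) and 54 mm above it.
- catch (a joint): Travel of the catch knob, m: 0 thrown, 0.030 all the way back. It slides to the sealer's own -y, takes about 3 N and stays where left. The knob starts near 0 whether the cover is caught or not; slid to 0.025 or more it has surely pulled the hidden dog clear, and the cover is then free.
- catch_knob (a point): Point on the axis of the catch knob, a black upright post 14 x 14 mm rising 36 mm above the front deck (top 136 mm above the table); this point is 14 mm below the post's top. The knob stands on the front deck, 130 mm in front of the sealer's origin and 45 mm to its right at travel 0.
- tray: Aluminium catch tray, 240 (x) x 190 (y) x 24 mm high, walls and floor 4 mm, fixed, on the left of the sealer; origin at the centre of its underside.
- carton0: Finished red carton, 46 (x) x 100 (y) x 30 mm, about 90 g, lying in the tray; origin at the centre of its underside. Grip it across the 46 mm.
- carton1: Second finished carton, the same as the first.
- tote: Open grey plastic tote, 260 (x) x 200 (y) x 85 mm high, walls and floor 5 mm, fixed; origin at the centre of its underside.
- amber: Bystander: amber glass bottle with black cap, 48 mm across, 100 mm tall, beyond the gap between tray and tote; origin under it.
- jar: Bystander: small white jar, 44 mm across, 45 mm tall, standing on the sealer's front deck at its left end; origin under it.
- balm: Bystander: a single balm tube, 20 mm across and 55 mm tall, standing in the catch tray near the middle of the tray's +y wall; origin under it.
- balm2: Bystander: another balm tube of the same size, standing on the sealer's top behind the cover, at its left rear; origin under it.
- tape: Bystander: black tape dispenser, 140 x 50 mm, 75 mm tall, to the right of the sealer; origin under it.
Things that resemble listed ones, but are neither listed nor needed, are in the scene too. What is shaped like the carton1 but blue is not meant. What is shaped like the carton0 but blue is not meant.

How it is judged:
On the way, in this order (a step that is already met when the one before it is completed fails the run):
1. both cartons lie released in the tote while the cover is still shut (x of carton0 in the frame of tote between -0.125 and 0.125 m and y of carton0 in the frame of tote between -0.095 and 0.095 m and z of carton0 in the frame of tote between -0.01 and 0.05 m and linear speed of each of carton0, carton1 below 0.03 m/s and contact force between each of carton0, carton1 and the fingers below 0.5 N and x of carton1 in the frame of tote between -0.125 and 0.125 m and y of carton1 in the frame of tote between -0.095 and 0.095 m and z of carton1 in the frame of tote between -0.01 and 0.05 m and value of joint cover below 0.01 rad), for 0.2 s.
2. the cover has been tugged upward while its catch was still in its starting place (value of joint cover above 0.014 rad and value of joint catch below 0.008 m), for 0.1 s.
3. the cover is lifted past 45 degrees (value of joint cover above 0.79 rad), for 0.2 s.
At the end, for the whole second after the job is handed in: Both cartons at rest in the tote, not touched by the fingers; the cover still, raised past 45 degrees (0.79 rad) and carried by the fingers (over 0.8 N on it), with no carton or bystander propping it (x of carton0 in the frame of tote between -0.125 and 0.125 m and y of carton0 in the frame of tote between -0.095 and 0.095 m and z of carton0 in the frame of tote between -0.01 and 0.05 m and linear speed of each of carton0, carton1 below 0.03 m/s and contact force between each of carton0, carton1 and the fingers below 0.5 N and x of carton1 in the frame of tote between -0.125 and 0.125 m and y of carton1 in the frame of tote between -0.095 and 0.095 m and z of carton1 in the frame of tote between -0.01 and 0.05 m and value of joint cover above 0.79 rad and velocity of joint cover between -0.1 and 0.1 rad/s and contact force between cover and the fingers above 0.8 N and contact force between cover and carton0 below 0.3 N and contact force between cover and carton1 below 0.3 N and contact force between cover and amber below 0.3 N and contact force between cover and jar below 0.3 N and contact force between cover and balm below 0.3 N and contact force between cover and balm2 below 0.3 N and contact force between cover and tape below 0.3 N); the arm keeps its last pose, push and grip.
It fails at once if a bystander (amber bottle, jar, balm tubes, tape dispenser) is moved more than 30 mm (distance of any of amber, jar, balm, balm2, tape from where it was at the start of the episode above 0.03 m).
It also fails if it takes over 72 s, if anything falls off the work surface, if the arm or the gripper's body presses on something with over 40 N, if the wrist force passes 120 N, or if a joint passes its speed limit or range.

## Working session

There is one attempt and no reset: what is moved stays moved. The work goes in short steps, Python scripts to look and compute and a tool call to move; the robot and the scene stay as the last step left them, time stands still between calls to the robot, and variables do not carry over. Pictures are saved under pics/ and viewed, at most 10 in all, crops included, and the job is handed in when it is done.

Besides the shell and the picture viewer there is one more tool, called as name(argument=value, ...) on one line, values as JSON. apply_moves: Moves the arm, as the interface text tells. Its arguments: {"type":"object","properties":{"steps":{"type":"array"},"grip_force":{"type":"number"}},"required":["steps"]}

```bash
mkdir -p pics; cat > h.py <<'E'
import numpy as np, cv2
from scipy.spatial.transform import Rotation as Ro
from plant import robot, eyes
def snap(c,f=None):
    im=eyes.read_camera(c)
    if f: cv2.imwrite('pics/'+f,cv2.cvtColor(im,cv2.COLOR_RGB2BGR))
    return im
def ray(c,p,cal=None):
    k=cal or eyes.calibration(c);R=np.array(k['R']);t=np.array(k['t'])
    d=R.T@np.linalg.solve(np.array(k['K']),[p[0],p[1],1]);return -R.T@t,d/np.linalg.norm(d)
def atz(c,p,z,cal=None):
    o,d=ray(c,p,cal);return o+d*(z-o[2])/d[2]
def tri(rs):
    A=sum(np.eye(3)-np.outer(d,d) for o,d in rs);b=sum((np.eye(3)-np.outer(d,d))@o for o,d in rs)
    return np.linalg.solve(A,b)
def proj(c,X,cal=None):
    k=cal or eyes.calibration(c);p=np.array(k['K'])@(np.array(k['R'])@X+np.array(k['t']));return p[:2]/p[2]
E
python3 - <<'E'
from h import *
np.set_printoptions(precision=3,suppress=True)
s=robot.read_state();print(s['t'],s['orientation'],getattr(robot,'grip_point_offset',None),s['opening'])
snap('top','top0.png');snap('side','side0.png')
for c in('top','side'):
  for n in 'machine cover_handle cover_hinge catch_knob tray carton0 tote amber jar balm tape'.split():
    print(c,n,[(np.round(x['xy'],1).tolist(),round(x['conf'],2)) for x in eyes.place_of(c,n)][:4])
E
```

```text
0.0 [-3.09  -0.557  0.   ] 0.0188 0.09280254451087164
top machine [([327.2, 198.1], 0.86)]
top cover_handle [([331.6, 212.0], 0.6)]
top cover_hinge [([323.8, 163.0], 0.57)]
top catch_knob [([346.6, 231.0], 0.6), ([312.1, 160.5], 0.44)]
top tray [([250.3, 212.5], 0.82)]
top carton0 [([176.8, 297.8], 0.89), ([252.9, 232.2], 0.83), ([257.3, 158.0], 0.75), ([250.1, 199.8], 0.67)]
top tote [([166.4, 225.7], 0.88)]
top amber [([204.2, 132.8], 0.74), ([305.3, 238.6], 0.73)]
top jar [([306.3, 239.1], 0.67)]
top balm [([224.2, 218.0], 0.48), ([308.5, 161.0], 0.43), ([418.7, 188.3], 0.3)]
top tape [([419.3, 187.1], 0.6)]
side machine [([236.0, 293.2], 0.45)]
side cover_handle [([310.2, 173.7], 0.74)]
side cover_hinge [([257.1, 170.7], 0.94), ([137.9, 262.5], 0.47)]
side catch_knob [([339.1, 180.8], 0.59)]
side tray [([256.0, 271.4], 0.55)]
side carton0 [([292.8, 409.2], 0.81), ([269.2, 276.3], 0.7), ([196.5, 232.1], 0.66), ([239.1, 261.7], 0.65)]
side tote [([190.2, 362.7], 0.74)]
side amber [([133.3, 259.7], 0.76), ([268.3, 277.1], 0.24)]
side jar [([321.2, 216.9], 0.63), ([234.9, 258.8], 0.42)]
side balm [([249.9, 178.8], 0.68), ([236.6, 293.5], 0.46)]
side tape [([332.2, 144.7], 0.72), ([237.0, 292.4], 0.34)]
```

View pics/top0.png

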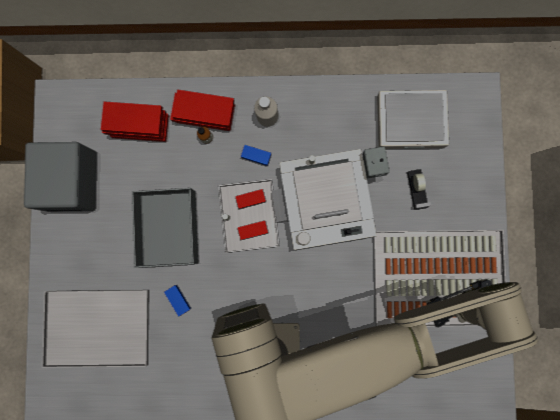

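View pics/side0.png

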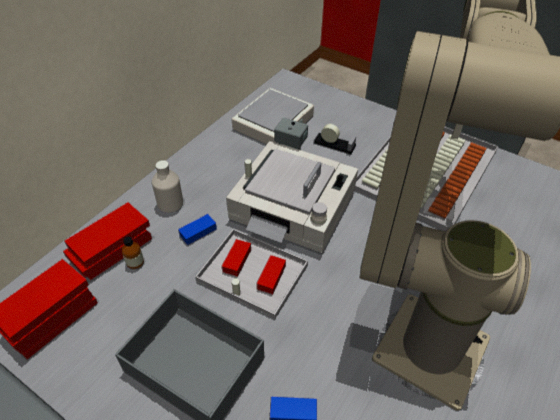

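The top view shows the red cartons at (250,199) and (253,231) in the tray, the tote at (166,227), the handle at (331,213), and the knob in its dark slot at about (350,231). The balm tube is at (225,217). The side view shows the same layout, with the balm2 tube on the sealer at (249,168).

```bash
python3 - <<'E'
from h import *
np.set_printoptions(precision=4,suppress=True)
T=dict(handle=[(331.6,212),(310.2,173.7)],hinge=[(323.8,163),(257.1,170.7)],knob=[(346.6,231),(339.1,180.8)],tray=[(250.3,212.5),(256,271.4)],
cA=[(252.9,232.2),(269.2,276.3)],cB=[(250.1,199.8),(239.1,261.7)],tote=[(166.4,225.7),(190.2,362.7)],amber=[(204.2,132.8),(133.3,259.7)],jar=[(306.3,239.1),(321.2,216.9)],balm=[(224.2,218),(236.6,293.5)],balm2=[(308.5,161),(249.9,178.8)],tape=[(419.3,187.1),(332.2,144.7)],mach=[(327.2,198.1),(236,293.2)])
Z=dict(handle=.154,hinge=.1,knob=.122,jar=.1,balm2=.1,cA=.004,cB=.004,balm=.004)
for n,(a,b) in T.items():
  z=Z.get(n,0);print(n,tri([ray('top',a),ray('side',b)]),atz('top',a,z)[:2],atz('side',b,z)[:2])
# carton outlines: red blobs in top
im=snap('top');h=cv2.cvtColor(im,cv2.COLOR_RGB2HSV)
m=((h[...,1]>150)&((h[...,0]<8)|(h[...,0]>172))&(h[...,2]>80)).astype('uint8')
n,l,st,ce=cv2.connectedComponentsWithStats(m)
for i in range(1,n):
  if st[i,4]>100 and st[i,0]<300 and st[i,1]>160:
    c=cv2.findContours((l==i).astype('uint8'),0,2)[0][0]; bx=cv2.boxPoints(cv2.minAreaRect(c))
    P=np.array([atz('top',p,.034)[:2] for p in bx]);print(st[i],P.mean(0),P.tolist())
print(eyes.calibration('top')['K'][0][0], eyes.calibration('wrist'))
E
```

```text
handle [ 0.4839 -0.22    0.1507] [ 0.4803 -0.2214] [ 0.4855 -0.2154]
hinge [ 0.6567 -0.201   0.0864] [ 0.6508 -0.2021] [ 0.6513 -0.1878]
knob [ 0.4202 -0.2723  0.1169] [ 0.4198 -0.2718] [ 0.4181 -0.2673]
tray [ 0.4903  0.0545 -0.0041] [0.495  0.0568] [0.4831 0.0545]
cA [0.4316 0.0508 0.012 ] [0.4245 0.0475] [0.4426 0.0498]
cB [0.5396 0.0566 0.0036] [0.5401 0.0569] [0.5388 0.0566]
tote [0.4522 0.3547 0.0083] [0.4515 0.3562] [0.4571 0.3529]
amber [0.7815 0.2188 0.01  ] [0.7863 0.2224] [0.7862 0.2135]
jar [ 0.3973 -0.1389  0.0975] [ 0.3954 -0.1397] [ 0.3982 -0.136 ]
balm [0.4759 0.1478 0.0159] [0.4762 0.1494] [0.4818 0.1422]
balm2 [ 0.6567 -0.1526  0.0922] [ 0.6583 -0.1507] [ 0.6482 -0.1473]
tape [ 0.5843 -0.5493 -0.0147] [ 0.5786 -0.5471] [ 0.5802 -0.5314]
mach [ 0.6812 -0.2031 -0.5964] [ 0.5432 -0.218 ] [0.4854 0.1404]
[236 190  29  18 344] [0.5417 0.0534] [[0.551021331419032, 0.10554790237232764], [0.5748318915293426, 0.012290097276243167], [0.5323808896597833, 0.0013476022871865556], [0.5086464495013159, 0.09442188574435148]]
[238 221  30  19 354] [0.4318 0.0457] [[0.441571462665534, 0.09801678134926592], [0.4640416815084872, 0.0035632201611350417], [0.4220896866407724, -0.00659720360631999], [0.3996893997120042, 0.0876707826529132]]
456.6369350152612 {'K': array([[353.7726,   0.    , 277.3555],
       [  0.    , 353.7726, 212.6891],
       [  0.    ,   0.    ,   1.    ]]), 'R': array([[ 0.3493, -0.937 ,  0.0009],
       [-0.8982, -0.3346,  0.2852],
       [-0.267 , -0.1004, -0.9585]]), 't': array([-0.599 , -0.0349,  0.3903])}
```

```bash
cat >> h.py <<'E'
def Rdown(deg):
    a=np.radians(deg);y=np.array([np.cos(a),np.sin(a),0]);z=np.array([0,0,-1.]);return np.c_[np.cross(y,z),y,z]
def plan(wps,step=.034,tur=5.8,start=None):
    """wps: (pos,R,grip%,minrows). prints rows in tool units from the current pose"""
    s=robot.read_state();p=np.array(s['tool_pos']);R=Ro.from_rotvec(s['orientation']).as_matrix()
    if start: p,R=np.array(start[0],float),start[1]
    n=0;out=[]
    for tp,tR,g,mn in wps:
        tp=np.array(tp,float);p0,R0=p.copy(),R.copy();w=Ro.from_matrix(R0.T@tR).as_rotvec()
        k=max(mn,int(np.ceil(max(np.linalg.norm(tp-p0)/step,np.degrees(np.linalg.norm(w))/tur))),1)
        for i in range(1,k+1):
            q=p0+(tp-p0)*i/k;Q=R0@Ro.from_rotvec(w*i/k).as_matrix()
            d=np.clip(np.round(R.T@(q-p)/.03,2),-1,1);a=np.clip(np.round(np.degrees(Ro.from_matrix(R.T@Q).as_rotvec())/6,2),-1,1)
            p=p+R@d*.03;R=R@Ro.from_rotvec(np.radians(a*6)).as_matrix()
            out.append([*(d+0.),*(a+0.),g])
    for i in range(0,len(out),12):
        print('CALL',','.join('%g'%v for r in out[i:i+12] for v in r))
    print('rows',len(out),'end',p)
E
python3 - <<'E'
from h import *
plan([((.485,.05,.21),Rdown(13.7),65,0)])
E
```

```text
CALL 0.79,-0.8,0.01,0,0,-0.69,65,0.84,-0.73,0.02,0,0,-0.7,65,0.89,-0.68,0.01,0,0,-0.69,65,0.94,-0.6,0.02,0,0,-0.7,65,0.98,-0.54,0.01,0,0,-0.69,65,1,-0.46,0.02,0,0,-0.69,65,1,-0.39,0.01,0,0,-0.7,65,1,-0.31,0.02,0,0,-0.69,65,1,-0.22,0.01,0,0,-0.69,65,1,-0.14,0.01,0,0,-0.7,65,1,-0.04,0.02,0,0,-0.69,65,1,0.04,0.01,0,0,-0.7,65
CALL 1,0.13,0.02,0,0,-0.69,65,1,0.22,0.01,0,0,-0.69,65,1,0.31,0.02,0,0,-0.7,65,1,0.39,0.01,0,0,-0.69,65,1,0.48,0.01,0,0,-0.69,65,1,0.55,0.02,0,0,-0.7,65,1,0.63,0.01,0,0,-0.69,65,1,0.69,0.02,0,0,-0.7,65
rows 20 end [0.4895069  0.02341795 0.20994404]
```

apply_moves(steps=[0.8, -0.8, 0, 0, 0, -0.7, 65, 0.85, -0.75, 0, 0, 0, -0.7, 65, 0.9, -0.7, 0, 0, 0, -0.7, 65, 0.95, -0.6, 0, 0, 0, -0.7, 65, 1, -0.55, 0, 0, 0, -0.7, 65, 1, -0.45, 0, 0, 0, -0.7, 65, 1, -0.4, 0, 0, 0, -0.7, 65, 1, -0.3, 0, 0, 0, -0.7, 65, 1, -0.2, 0, 0, 0, -0.7, 65, 1, -0.15, 0, 0, 0, -0.7, 65, 1, -0.05, 0, 0, 0, -0.7, 65, 1, 0.05, 0, 0, 0, -0.7, 65])

```text
t: 2.25
tool_pos: [0.3683, -0.2071, 0.2189]
orientation: [2.556, 1.825, 0.0]
force: [-0.2, -0.6, -0.3]
opening: 0.0608
gripper_force: 0.0
```

apply_moves(steps=[1, 0.15, 0.05, 0, 0, -0.7, 65, 1, 0.2, 0.05, 0, 0, -0.7, 65, 1, 0.3, 0.05, 0, 0, -0.7, 65, 1, 0.4, 0.05, 0, 0, -0.7, 65, 1, 0.5, 0, 0, 0, -0.7, 65, 1, 0.55, 0, 0, 0, -0.7, 65, 1, 0.65, 0, 0, 0, -0.7, 65, 1, 0.7, 0, 0, 0, -0.6, 65, 0, 0, 0, 0, 0, 0, 65])

```text
t: 3.0
tool_pos: [0.4902, 0.0323, 0.2127]
orientation: [-1.927, -2.481, -0.004]
force: [-0.3, 0.3, 0.7]
opening: 0.0604
gripper_force: 0.0
```

```bash
cat >> h.py <<'E'
def reds(z,f=None):
    cal=eyes.calibration('wrist');im=snap('wrist',f);h=cv2.cvtColor(im,cv2.COLOR_RGB2HSV)
    m=((h[...,1]>150)&((h[...,0]<8)|(h[...,0]>172))&(h[...,2]>60)).astype('uint8')
    n,l,st,ce=cv2.connectedComponentsWithStats(m)
    for i in range(1,n):
        if st[i,4]>600:
            c=cv2.findContours((l==i).astype('uint8'),0,2)[0][0]; r=cv2.minAreaRect(c); bx=cv2.boxPoints(r)
            P=np.array([atz('wrist',p,z,cal)[:2] for p in bx]);e=P[1]-P[0];g=P[2]-P[1]
            if np.linalg.norm(g)>np.linalg.norm(e): e,g=g,e
            print('px',st[i].tolist(),'ctr',P.mean(0),'L,W',np.linalg.norm(e),np.linalg.norm(g),'shortaxis deg',np.degrees(np.arctan2(g[1],g[0])))
    return cal
E
python3 - <<'E'
from h import *
np.set_printoptions(precision=4,suppress=True)
s=robot.read_state();print(s['t'],s['tool_pos'],s['orientation'],s['opening'],s['q'])
cal=reds(.034,'w1.png')
for n in 'carton0 tray tote balm cover_handle catch_knob jar'.split():
  for x in eyes.place_of('wrist',n)[:3]: print(n,np.round(x['xy'],1),round(x['conf'],2),atz('wrist',x['xy'],dict(cover_handle=.154,catch_knob=.122,jar=.1,carton0=.004,balm=.004).get(n,0),cal))
E
```

```text
3.0 [0.4902 0.0323 0.2127] [-1.9268 -2.4805 -0.004 ] 0.06044030235613137 [-0.0404 -0.1662  1.792   0.0024  1.5148 -0.2905]
px [201, 108, 50, 101, 4738] ctr [0.432  0.0502] L,W 0.09722042387924794 0.04577538377200689 shortaxis deg 14.322163628578794
px [312, 129, 50, 99, 4539] ctr [0.542  0.0579] L,W 0.09912248700311693 0.04575718014141514 shortaxis deg 12.992265654727007
carton0 [227.3 155.8] 0.7 [0.4297 0.0499 0.004 ]
carton0 [332.9 180.2] 0.62 [0.5452 0.0524 0.004 ]
tray [279.9 156.1] 0.62 [0.4837 0.0628 0.    ]
balm [291.5  75.3] 0.82 [0.4748 0.1433 0.004 ]
```

View pics/w1.png

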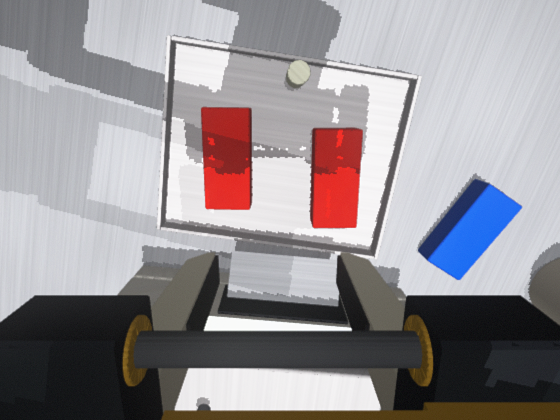

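The wrist view shows both cartons, at (227,158) and (337,178). The balm tube is well away at (298,72), and the finger gaps inside the tray are free.

```bash
python3 - <<'E'
from h import *
D=Rdown(14)
plan([((.432,.050,.10),D,65,0),((.432,.050,.011),D,65,5)],step=.032)
E
```

```text
CALL 0.24,-0.33,0.75,0,0,-0.01,65,0.25,-0.33,0.75,0,0,-0.01,65,0.25,-0.32,0.76,0,0,-0.01,65,0.24,-0.33,0.75,0,0,-0.01,65,0.25,-0.33,0.75,0,0,-0.01,65,0,0,0.59,0,0,0,65,0,0,0.6,0,0,0,65,0,0,0.59,0,0,0,65,0,0,0.59,0,0,0,65,0,0,0.6,0,0,0,65
rows 10 end [0.43197251 0.05003362 0.01086052]
```

apply_moves(steps=[0.25, -0.33, 0.75, 0, 0, 0, 65, 0.25, -0.33, 0.75, 0, 0, 0, 65, 0.25, -0.33, 0.75, 0, 0, 0, 65, 0.25, -0.33, 0.75, 0, 0, 0, 65, 0.25, -0.33, 0.75, 0, 0, 0, 65, 0, 0, 0.6, 0, 0, 0, 65, 0, 0, 0.6, 0, 0, 0, 65, 0, 0, 0.6, 0, 0, 0, 65, 0, 0, 0.6, 0, 0, 0, 65, 0, 0, 0.5, 0, 0, 0, 65])

```text
t: 4.23
tool_pos: [0.4312, 0.0509, 0.0121]
orientation: [-1.939, -2.471, 0.0]
force: [0.9, 0.0, -0.4]
opening: 0.0605
gripper_force: 0.0
```

apply_moves(steps=[0, 0, 0, 0, 0, 0, 65, 0, 0, 0, 0, 0, 0, 30, 0, 0, 0, 0, 0, 0, 30, 0, 0, 0, 0, 0, 0, 30, 0, 0, 0, 0, 0, 0, 30, 0, 0, 0, 0, 0, 0, 30, 0, 0, -0.5, 0, 0, 0, 30, 0, 0, -0.5, 0, 0, 0, 30], grip_force=15)

```text
t: 4.9
tool_pos: [0.4306, 0.0517, 0.0429]
orientation: [-1.936, -2.472, 0.002]
force: [0.0, 0.4, -1.1]
opening: 0.0457
gripper_force: 15.0
```

```bash
python3 - <<'E'
from h import *
D=Rdown(14)
plan([((.432,.060,.135),D,30,0),((.400,.355,.135),D,30,0),((.400,.355,.022),D,30,5)],step=.032)
E
```

```text
CALL 0.09,0.03,-1,-0.01,0,-0.01,30,0.08,0.04,-1,0,0,-0.01,30,0.09,0.04,-1,-0.01,-0.01,-0.01,30,0.98,0.13,-0.01,0,0,0,30,0.98,0.14,0,0,0,0,30,0.98,0.13,-0.01,0,0,0,30,0.98,0.14,-0.01,0,0,0,30,0.98,0.13,-0.01,0,0,0,30,0.98,0.14,0,0,0,0,30,0.98,0.13,-0.01,0,0,0,30,0.98,0.14,-0.01,0,0,0,30,0.98,0.13,-0.01,0,0,0,30
CALL 0.98,0.14,0,0,0,0,30,0,0,0.75,0,0,0,30,0,0,0.76,0,0,0,30,0,0,0.75,0,0,0,30,0,0,0.75,0,0,0,30,0,0,0.75,0,0,0,30
rows 18 end [0.40012374 0.35506275 0.02208038]
```

Carton held (46 mm opening, 15 N). Carry it over.

apply_moves(steps=[0.1, 0.05, -1, 0, 0, 0, 30, 0.1, 0.05, -1, 0, 0, 0, 30, 0.1, 0, -1, 0, 0, 0, 30, 0.95, 0.15, -0.1, 0, 0, 0, 30, 1, 0.15, 0, 0, 0, 0, 30, 1, 0.15, 0, 0, 0, 0, 30, 1, 0.1, 0, 0, 0, 0, 30, 1, 0.15, 0, 0, 0, 0, 30, 1, 0.15, 0, 0, 0, 0, 30, 1, 0.1, 0, 0, 0, 0, 30, 1, 0.15, 0, 0, 0, 0, 30, 0.9, 0.1, 0, 0, 0, 0, 30])

```text
t: 5.9
tool_pos: [0.4033, 0.3294, 0.1364]
orientation: [-1.937, -2.473, -0.001]
force: [0.7, 0.1, -1.3]
opening: 0.0456
gripper_force: 15.0
```

apply_moves(steps=[0.9, 0.15, 0, 0, 0, 0, 30, 0, 0, 0, 0, 0, 0, 30, 0, 0, 0.8, 0, 0, 0, 30, 0, 0, 0.8, 0, 0, 0, 30, 0, 0, 0.8, 0, 0, 0, 30, 0, 0, 0.8, 0, 0, 0, 30, 0, 0, 0.6, 0, 0, 0, 30, 0, 0, 0, 0, 0, 0, 30])

```text
t: 6.57
tool_pos: [0.3987, 0.3524, 0.0178]
orientation: [-1.936, -2.471, 0.011]
force: [-0.8, -0.2, -1.4]
opening: 0.0457
gripper_force: 15.0
```

apply_moves(steps=[0, 0, 0, 0, 0, 0, 65, 0, 0, 0, 0, 0, 0, 65, 0, 0, 0, 0, 0, 0, 65, 0, 0, -0.8, 0, 0, 0, 65, 0, 0, -1, 0, 0, 0, 65, 0, 0, -1, 0, 0, 0, 65, 0, 0, -1, 0, 0, 0, 65])

```text
t: 7.15
tool_pos: [0.4023, 0.3551, 0.1393]
orientation: [1.937, 2.472, 0.004]
force: [0.8, 0.4, -0.5]
opening: 0.0607
gripper_force: 0.0
```

```bash
python3 - <<'E'
from h import *
np.set_printoptions(precision=4,suppress=True)
s=robot.read_state();print(s['t'],s['tool_pos'],s['orientation'],s['opening'])
reds(.035)
D=Rdown(13)
plan([((.542,.056,.12),D,65,0),((.542,.056,.011),D,65,5)],step=.032)
E
```

```text
7.15 [0.4023 0.3551 0.1393] [1.9371 2.4724 0.0037] 0.06067458274373073
px [244, 150, 59, 123, 6899] ctr [0.3977 0.3529] L,W 0.10142565205301267 0.043910051496072966 shortaxis deg 13.83508036931362
CALL -0.99,0.18,0.08,0.01,0,0.01,65,-0.98,0.19,0.08,0.01,-0.01,0.02,65,-0.99,0.18,0.08,0.01,0,0.01,65,-0.98,0.19,0.07,0.01,-0.01,0.01,65,-0.99,0.19,0.08,0.01,0,0.01,65,-0.98,0.19,0.08,0.01,0,0.02,65,-0.99,0.19,0.08,0.01,-0.01,0.01,65,-0.98,0.19,0.08,0.01,0,0.01,65,-0.99,0.19,0.08,0.01,-0.01,0.02,65,-0.98,0.2,0.08,0.01,0,0.01,65,-0.99,0.2,0.08,0.01,0,0.01,65,0,0,0.73,0,0,0,65
CALL 0,0,0.73,0,0,0,65,0,0,0.72,0,0,0,65,0,0,0.73,0,0,0,65,0,0,0.73,0,0,0,65
rows 16 end [0.5421 0.0559 0.0109]
```

apply_moves(steps=[-1, 0.2, 0.08, 0, 0, 0.02, 65, -1, 0.2, 0.08, 0, 0, 0.02, 65, -1, 0.18, 0.08, 0, 0, 0.02, 65, -1, 0.18, 0.08, 0, 0, 0.02, 65, -1, 0.2, 0.08, 0, 0, 0.02, 65, -1, 0.2, 0.08, 0, 0, 0.02, 65, -1, 0.2, 0.08, 0, 0, 0.02, 65, -1, 0.18, 0.08, 0, 0, 0.02, 65, -1, 0.2, 0.08, 0, 0, 0, 65, -1, 0.2, 0.08, 0, 0, 0, 65, -0.83, 0.2, 0, 0, 0, 0, 65, 0, 0, 0, 0, 0, 0, 65])

```text
t: 8.2
tool_pos: [0.5415, 0.0492, 0.114]
orientation: [1.96, 2.45, 0.002]
force: [0.6, 0.1, 0.7]
opening: 0.0604
gripper_force: 0.0
```

```bash
python3 - <<'E'
from h import *
np.set_printoptions(precision=4,suppress=True)
reds(.034)
D=Rdown(13)
plan([((.542,.056,.011),D,65,5)],step=.03)
E
```

```text
px [250, 139, 65, 135, 8279] ctr [0.5413 0.0587] L,W 0.10071327867433726 0.04367817519002955 shortaxis deg 12.677756422363801
CALL 0.03,0.01,0.68,0.01,0,-0.01,65,0.03,0.02,0.69,0,0,-0.01,65,0.03,0.01,0.68,0.01,0.01,-0.01,65,0.03,0.02,0.69,0,0,-0.01,65,0.03,0.02,0.68,0.01,0,-0.01,65
rows 5 end [0.5421 0.0562 0.0111]
```

apply_moves(steps=[0.05, 0, 0.7, 0, 0, 0, 65, 0.05, 0, 0.7, 0, 0, 0, 65, 0.05, 0, 0.7, 0, 0, 0, 65, 0.05, 0, 0.7, 0, 0, 0, 65, 0.05, 0, 0.6, 0, 0, 0, 65, 0, 0, 0, 0, 0, 0, 30, 0, 0, 0, 0, 0, 0, 30, 0, 0, 0, 0, 0, 0, 30, 0, 0, 0, 0, 0, 0, 30, 0, 0, 0, 0, 0, 0, 30, 0, 0, -0.5, 0, 0, 0, 30, 0, 0, -0.8, 0, 0, 0, 30], grip_force=15)

```text
t: 9.25
tool_pos: [0.5351, 0.0606, 0.0477]
orientation: [-1.956, -2.454, 0.004]
force: [-0.4, 0.7, 0.3]
opening: 0.046
gripper_force: 15.0
```

```bash
python3 - <<'E'
from h import *
D=Rdown(13)
plan([((.542,.060,.135),D,30,0),((.512,.353,.135),D,30,0),((.512,.353,.018),D,30,5)],step=.032)
E
```

```text
CALL -0.02,0.07,-0.97,-0.01,0,-0.01,30,-0.02,0.07,-0.97,-0.02,-0.01,0,30,-0.03,0.07,-0.97,-0.01,0,-0.01,30,0.97,0.12,0,0,0,0,30,0.98,0.12,0,0,0,0,30,0.97,0.13,0,0,0,0,30,0.98,0.12,0,0,0,0,30,0.97,0.12,0,0,0,0,30,0.98,0.12,0,0,0,0,30,0.97,0.13,0,0,0,0,30,0.97,0.12,0,0,0,0,30,0.98,0.12,0,0,0,0,30
CALL 0.97,0.12,0,0,0,0,30,0,0,0.78,0,0,0,30,0,0,0.78,0,0,0,30,0,0,0.78,0,0,0,30,0,0,0.78,0,0,0,30,0,0,0.78,0,0,0,30
rows 18 end [0.51193184 0.3528645  0.01795004]
```

apply_moves(steps=[0, 0.05, -1, 0, 0, 0, 30, 0, 0.05, -1, 0, 0, 0, 30, 0, 0.05, -1, 0, 0, 0, 30, 0.95, 0.1, 0, 0, 0, 0, 30, 1, 0.1, 0, 0, 0, 0, 30, 1, 0.1, 0, 0, 0, 0, 30, 1, 0.1, 0, 0, 0, 0, 30, 1, 0.1, 0, 0, 0, 0, 30, 1, 0.1, 0, 0, 0, 0, 30, 1, 0.1, 0, 0, 0, 0, 30, 1, 0.1, 0, 0, 0, 0, 30, 0.9, 0.1, 0, 0, 0, 0, 30])

```text
t: 10.25
tool_pos: [0.5085, 0.3284, 0.1403]
orientation: [1.958, 2.457, 0.002]
force: [0.1, 0.4, -0.9]
opening: 0.0459
gripper_force: 15.0
```

apply_moves(steps=[0.9, 0.1, 0, 0, 0, 0, 30, 0, 0, 0, 0, 0, 0, 30, 0, 0, 0.8, 0, 0, 0, 30, 0, 0, 0.8, 0, 0, 0, 30, 0, 0, 0.8, 0, 0, 0, 30, 0, 0, 0.8, 0, 0, 0, 30, 0, 0, 0.6, 0, 0, 0, 30, 0, 0, 0, 0, 0, 0, 30])

```text
t: 10.92
tool_pos: [0.5029, 0.3513, 0.0209]
orientation: [-1.957, -2.454, 0.01]
force: [-0.2, -0.9, -1.0]
opening: 0.0459
gripper_force: 15.0
```

apply_moves(steps=[0, 0, 0, 0, 0, 0, 65, 0, 0, 0, 0, 0, 0, 65, 0, 0, 0, 0, 0, 0, 65, 0, 0, -0.8, 0, 0, 0, 65, 0, 0, -1, 0, 0, 0, 65, 0, 0, -1, 0, 0, 0, 65, 0, 0, -1, 0, 0, 0, 65, 0, 0, -1, 0, 0, 0, 65, 0, 0, 0, 0, 0, 0, 65])

```text
t: 11.67
tool_pos: [0.5098, 0.3559, 0.1797]
orientation: [1.955, 2.453, 0.021]
force: [0.6, -0.2, 0.4]
opening: 0.0604
gripper_force: 0.0
```

```bash
python3 - <<'E'
from h import *
np.set_printoptions(precision=4,suppress=True)
s=robot.read_state();print(s['t'],s['tool_pos'],s['orientation'],s['opening'])
reds(.035)
plan([((.46,-.29,.25),Rdown(7),65,0)])
E
```

```text
11.6667 [0.5098 0.3559 0.1797] [1.9548 2.4525 0.0213] 0.06043969816513476
px [121, 121, 69, 111, 6368] ctr [0.4009 0.3524] L,W 0.10091916613452465 0.05101845113082416 shortaxis deg 18.36334877343571
px [510, 146, 50, 111, 2933] ctr [0.741  0.4052] L,W 0.10706056638869511 0.04335689445887517 shortaxis deg 12.812751470722212
px [242, 151, 52, 108, 5321] ctr [0.5026 0.3483] L,W 0.10103059027595686 0.044415357159462654 shortaxis deg 12.802261003747397
CALL -1,-0.32,-0.13,0.01,0,0.05,65,-1,-0.31,-0.13,0,0,0.05,65,-1,-0.31,-0.13,0.01,-0.01,0.05,65,-1,-0.3,-0.13,0,0,0.05,65,-1,-0.29,-0.12,0.01,0,0.05,65,-1,-0.3,-0.13,0,0,0.04,65,-1,-0.28,-0.13,0.01,0,0.05,65,-1,-0.28,-0.13,0,-0.01,0.05,65,-1,-0.28,-0.12,0.01,0,0.05,65,-1,-0.27,-0.13,0,0,0.05,65,-1,-0.26,-0.12,0.01,0,0.05,65,-1,-0.26,-0.13,0,0,0.05,65
CALL -1,-0.25,-0.12,0.01,0,0.05,65,-1,-0.24,-0.13,0,-0.01,0.05,65,-1,-0.25,-0.12,0.01,0,0.05,65,-1,-0.23,-0.13,0,0,0.04,65,-1,-0.23,-0.12,0.01,0,0.05,65,-1,-0.23,-0.13,0,0,0.05,65,-1,-0.22,-0.12,0.01,-0.01,0.05,65,-1,-0.21,-0.12,0,0,0.05,65
rows 20 end [ 0.4566 -0.2638  0.25  ]
```

apply_moves(steps=[-1, -0.32, -0.13, 0, 0, 0.05, 65, -1, -0.32, -0.13, 0, 0, 0.05, 65, -1, -0.3, -0.13, 0, 0, 0.05, 65, -1, -0.3, -0.13, 0, 0, 0.05, 65, -1, -0.3, -0.13, 0, 0, 0.05, 65, -1, -0.3, -0.13, 0, 0, 0.05, 65, -1, -0.28, -0.13, 0, 0, 0.05, 65, -1, -0.28, -0.13, 0, 0, 0.05, 65, -1, -0.28, -0.13, 0, 0, 0.05, 65, -1, -0.28, -0.13, 0, 0, 0.05, 65, -1, -0.26, -0.13, 0, 0, 0.05, 65, -1, -0.26, -0.13, 0, 0, 0.05, 65])

```text
t: 12.72
tool_pos: [0.473, -0.0214, 0.2164]
orientation: [2.034, 2.393, 0.001]
force: [0.4, -0.5, -0.2]
opening: 0.0601
gripper_force: 0.0
```

apply_moves(steps=[-1, -0.25, -0.13, 0, 0, 0.05, 65, -1, -0.25, -0.13, 0, 0, 0.05, 65, -1, -0.25, -0.13, 0, 0, 0.05, 65, -1, -0.25, -0.13, 0, 0, 0.05, 65, -1, -0.2, -0.13, 0, 0, 0.05, 65, -1, -0.2, -0.13, 0, 0, 0.05, 65, -1, -0.2, -0.13, 0, 0, 0.05, 65, -1, -0.2, -0.1, 0, 0, 0.05, 65, -1, -0.2, 0, 0, 0, 0, 65, 0, 0, 0, 0, 0, 0, 65])

```text
t: 13.55
tool_pos: [0.4508, -0.3005, 0.2463]
orientation: [2.087, 2.346, -0.003]
force: [0.9, -0.2, 0.5]
opening: 0.0601
gripper_force: 0.0
```

```bash
python3 - <<'E'
from h import *
np.set_printoptions(precision=4,suppress=True)
s=robot.read_state();print(s['t'],s['tool_pos'],s['orientation'],s['opening'])
cal=eyes.calibration('wrist');snap('wrist','w2.png')
o=[]
for n in 'machine cover_handle cover_hinge catch_knob jar balm'.split():
  for x in eyes.place_of('wrist',n)[:3]:
    r=ray('wrist',x['xy'],cal);print(n,np.round(x['xy'],1),round(x['conf'],2),atz('wrist',x['xy'],dict(cover_handle=.154,catch_knob=.122,jar=.1,cover_hinge=.1,balm=.1).get(n,0),cal));o.append((n,[v.tolist() for v in r]))
import json;json.dump(o,open('r1.json','w'))
E
```

```text
13.55 [ 0.4508 -0.3005  0.2463] [ 2.0875  2.3457 -0.0028] 0.060080771296360726
cover_handle [329.8 110.6] 0.72 [ 0.4765 -0.2191  0.154 ]
cover_hinge [518.6 100.1] 0.66 [ 0.6404 -0.192   0.1   ]
catch_knob [244.7 169. ] 0.81 [ 0.4186 -0.2728  0.122 ]
balm [550.5  54.9] 0.62 [ 0.6552 -0.155   0.1   ]
```

View pics/w2.png

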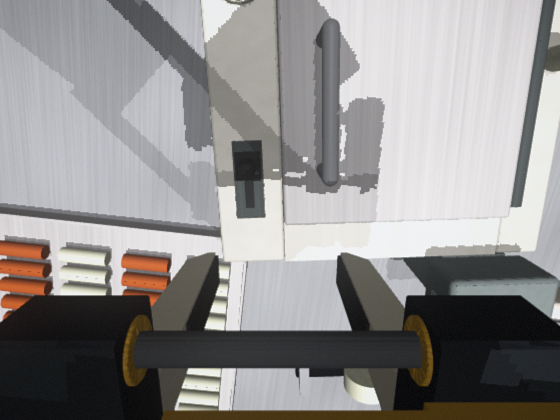

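The wrist view shows the handle bar upright from (330,25) to (329,182), so the tool yaw matches the sealer's. The knob is in its slot at (247,165).

apply_moves(steps=[0.5, 0.2, 0.2, 0, 0, 0, 65, 0.6, 0.3, 0.3, 0, 0, 0, 65, 0.6, 0.3, 0.3, 0, 0, 0, 65, 0, 0, 0, 0, 0, 0, 65])

```text
t: 14.23
tool_pos: [0.47, -0.2382, 0.2204]
orientation: [-2.078, -2.352, -0.002]
force: [-0.1, 0.1, -0.4]
opening: 0.0604
gripper_force: 0.0
```

```bash
python3 - <<'E'
from h import *
import json
np.set_printoptions(precision=4,suppress=True)
s=robot.read_state();print(s['t'],s['tool_pos'],s['orientation'])
cal=eyes.calibration('wrist');im=snap('wrist','w3.png')
old={}
for n,r in json.load(open('r1.json')): old.setdefault(n,[np.array(v) for v in r])
TS=dict(cover_handle=[(331.6,212),(310.2,173.7)],catch_knob=[(346.6,231),(339.1,180.8)],cover_hinge=[(323.8,163),(257.1,170.7)])
for n in 'cover_handle cover_hinge catch_knob jar'.split():
  for x in eyes.place_of('wrist',n)[:2]:
    r=ray('wrist',x['xy'],cal);z=dict(cover_handle=.154,catch_knob=.122).get(n,.1)
    print(n,np.round(x['xy'],1),round(x['conf'],2),atz('wrist',x['xy'],z,cal))
    if n in old: print('  tri wrist',tri([old[n],r]),'all',tri([old[n],r]+[ray(c,p) for c,p in zip(('top','side'),TS[n])]))
E
```

```text
14.2333 [ 0.47   -0.2382  0.2204] [-2.0782 -2.352  -0.0016]
cover_handle [293.  199.3] 0.77 [ 0.476  -0.2166  0.154 ]
  tri wrist [ 0.4772 -0.2189  0.1453] all [ 0.4798 -0.2184  0.1528]
cover_hinge [492.9 177. ] 0.73 [ 0.64  -0.191  0.1  ]
  tri wrist [ 0.6431 -0.1915  0.0954] all [ 0.6518 -0.1953  0.0885]
catch_knob [211.9 248.4] 0.61 [ 0.4193 -0.2729  0.122 ]
  tri wrist [ 0.4188 -0.2731  0.1213] all [ 0.4193 -0.273   0.1181]
jar [204.3  52.3] 0.61 [ 0.3992 -0.1262  0.1   ]
```

View pics/w3.png

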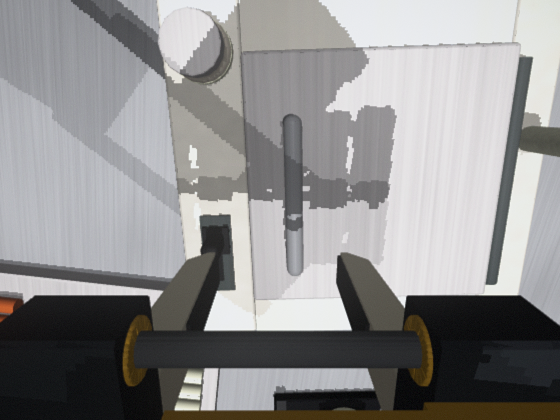

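```bash
python3 - <<'E'
from h import *
np.set_printoptions(precision=4,suppress=True)
cal=eyes.calibration('wrist')
a=atz('wrist',(291.5,119),.160,cal);b=atz('wrist',(295,270),.160,cal);d=a-b
print(a,b,(a+b)/2,np.linalg.norm(d),np.degrees(np.arctan2(-d[0],d[1])))
for p,q in [((243,50),(254,298)),((245,50),(517,43)),((254,298),(495,293))]:
  a=atz('wrist',p,.114,cal);b=atz('wrist',q,.114,cal);d=a-b;print(a,b,np.linalg.norm(d),np.degrees(np.arctan2(d[1],d[0])))
plan([((.478,-.217,.17),Rdown(8),65,0),((.478,-.217,.136),Rdown(8),65,0)],step=.03)
E
```

```text
[ 0.4681 -0.1693  0.16  ] [ 0.4841 -0.2717  0.16  ] [ 0.4761 -0.2205  0.16  ] 0.10366337256863457 8.918095483109447
[ 0.4294 -0.1275  0.114 ] [ 0.4573 -0.3244  0.114 ] 0.1988626214268803 98.06547314759354
[ 0.4309 -0.1273  0.114 ] [ 0.6219 -0.0996  0.114 ] 0.19305599651934963 -171.7569876440527
[ 0.4573 -0.3244  0.114 ] [ 0.665  -0.2944  0.114 ] 0.20978249744494076 -171.7798607006897
CALL 0.41,0.19,0.88,0,0,-0.09,65,0.41,0.19,0.89,0.01,0.01,-0.1,65,0,0,0.56,0,0,0,65,0,0,0.57,0,0,0,65
rows 4 end [ 0.4781 -0.217   0.136 ]
```

The second view shows the bar from (291,118) to (295,270) and the jar at (195,45). The sealer's yaw is about 8.2°, and the handle is at about (0.478, -0.220).

apply_moves(steps=[0.35, 0.2, 0.9, 0, 0, -0.1, 65, 0.35, 0.2, 0.9, 0, 0, -0.1, 65, 0, 0, 0.55, 0, 0, 0, 65, 0, 0, 0.55, 0, 0, 0, 65, 0, 0, 0, 0, 0, 0, 0, 0, 0, 0, 0, 0, 0, 0, 0, 0, 0, 0, 0, 0, 0, 0, 0, 0, 0, 0, 0, 0, 0, 0, 0, 0, 0, 0, 0, 0, 0, 0, 0, 0, 0, 0, 0, 0, 0, 0, 0, 0, 0], grip_force=20)

```text
t: 15.4
tool_pos: [0.4793, -0.2203, 0.136]
orientation: [2.059, 2.372, 0.0]
force: [0.4, 0.0, 0.3]
opening: 0.0185
gripper_force: 0.0
```

```bash
python3 - <<'E'
from plant import robot
s=robot.read_state();print(s)
E
```

```text
{'t': 15.4, 'q': array([-5.27993572e-01, -1.21232623e-02,  1.78937516e+00, -4.45016480e-05,
        1.36316535e+00, -6.68977809e-01]), 'dq': array([ 9.87642644e-04,  6.42280872e-03,  6.09123692e-03,  3.99605392e-05,
       -2.32557650e-04,  2.00080193e-03]), 'joint_torque': array([-4.55905544e-02, -4.67898452e+01, -4.74558055e+01,  4.80279315e-02,
        5.37674362e-02, -6.16984307e-04]), 'tool_pos': array([ 0.47928247, -0.22027689,  0.1359817 ]), 'orientation': array([2.05868670e+00, 2.37152003e+00, 2.75774414e-04]), 'force': array([0.42444114, 0.03052175, 0.25130404]), 'wrist_torque': array([-0.03184816, -0.10356128, -0.00393969]), 'gripper_force': 0.0, 'opening': 0.018510653188827754}
```

Fingers still closing. Finish closing, then tug up gently.

apply_moves(steps=[0, 0, 0, 0, 0, 0, 0, 0, 0, 0, 0, 0, 0, 0, 0, 0, 0, 0, 0, 0, 0])

```text
t: 15.65
tool_pos: [0.4787, -0.2202, 0.1356]
orientation: [2.059, 2.372, -0.001]
force: [-3.6, 0.1, 4.9]
opening: 0.0112
gripper_force: 20.0
```

apply_moves(steps=[0, 0, -0.08, 0, 0, 0, 0, 0, 0, -0.08, 0, 0, 0, 0, 0, 0, 0, 0, 0, 0, 0])

```text
t: 15.9
tool_pos: [0.4801, -0.2199, 0.1401]
orientation: [2.058, 2.371, 0.003]
force: [6.6, -1.9, -7.1]
opening: 0.0113
gripper_force: 20.0
```

apply_moves(steps=[0, 0, -0.1, 0, 0, 0, 0, 0, 0, 0, 0, 0, 0, 0, 0, 0, 0, 0, 0, 0, 0])

```text
t: 16.15
tool_pos: [0.4803, -0.2194, 0.1417]
orientation: [2.058, 2.372, 0.004]
force: [11.5, -2.3, -13.8]
opening: 0.0112
gripper_force: 20.0
```

apply_moves(steps=[0, 0, -0.1, 0, 0, 0, 0, 0, 0, 0, 0, 0, 0, 0, 0, 0, 0, 0, 0, 0, 0])

```text
t: 16.4
tool_pos: [0.4802, -0.2186, 0.1435]
orientation: [-2.058, -2.373, -0.005]
force: [14.7, -0.6, -20.1]
opening: 0.0115
gripper_force: 20.0
```

apply_moves(steps=[0, 0.1, 0, 0, 0, 0, 0, 0, 0, 0, 0, 0, 0, 0, 0, 0, 0, 0, 0, 0, 0])

```text
t: 16.65
tool_pos: [0.4802, -0.2186, 0.1435]
orientation: [-2.056, -2.369, 0.002]
force: [-0.9, -0.2, -17.8]
opening: 0.0116
gripper_force: 20.0
```

apply_moves(steps=[0, 0.03, -0.1, 0, 0, 0, 0, 0, 0, 0, 0, 0, 0, 0, 0, 0, 0, 0, 0, 0, 0])

```text
t: 16.9
tool_pos: [0.4802, -0.2181, 0.1458]
orientation: [-2.055, -2.367, 0.002]
force: [-3.1, -0.1, -27.6]
opening: 0.011
gripper_force: 20.0
```

The force climbs to 28 N with almost no lift, so the cover is caught. I'll lower it, release, and go to the catch.

apply_moves(steps=[0, -0.05, 0.15, 0, 0, 0, 0, 0, -0.05, 0.15, 0, 0, 0, 0, 0, -0.03, 0.16, 0, 0, 0, 0, 0, 0, 0, 0, 0, 0, 50, 0, 0, 0, 0, 0, 0, 50, 0, 0, 0, 0, 0, 0, 50, 0, 0, 0, 0, 0, 0, 50, 0, 0, 0, 0, 0, 0, 50, 0, 0, -0.5, 0, 0, 0, 50, 0, 0, -0.8, 0, 0, 0, 50, 0, 0, -0.8, 0, 0, 0, 0])

```text
t: 17.82
tool_pos: [0.4784, -0.2196, 0.1983]
orientation: [-2.058, -2.371, 0.0]
force: [0.6, -0.1, 0.4]
opening: 0.0433
gripper_force: 0.0
```

```bash
python3 - <<'E'
from h import *
s=robot.read_state();print(s['tool_pos'],s['orientation'],s['opening'],s['force'])
D=Rdown(8.2)
plan([((.4147,-.2433,.18),D,0,6),((.4147,-.2433,.110),D,0,0)],step=.03)
E
```

```text
[ 0.47843552 -0.21956884  0.19827084] [-2.05808322e+00 -2.37116356e+00  2.86797391e-04] 0.04334567657289204 [ 0.62133552 -0.0879641   0.42992445]
CALL -0.08,-0.37,0.1,0,0,0,0,-0.08,-0.37,0.1,0,0,-0.01,0,-0.08,-0.37,0.11,-0.01,-0.01,0,0,-0.08,-0.37,0.1,0,0,0,0,-0.08,-0.37,0.1,0,0,-0.01,0,-0.08,-0.36,0.1,0,0,0,0,0,0,0.78,0,0,0,0,0,0,0.78,0,0,0,0,0,0,0.77,0,0,0,0
rows 9 end [ 0.41480213 -0.2431836   0.1101142 ]
```

apply_moves(steps=[-0.08, -0.37, 0.1, 0, 0, 0, 0, -0.08, -0.37, 0.1, 0, 0, 0, 0, -0.08, -0.37, 0.1, 0, 0, 0, 0, -0.08, -0.37, 0.1, 0, 0, 0, 0, -0.08, -0.37, 0.1, 0, 0, 0, 0, -0.08, -0.36, 0.1, 0, 0, 0, 0, 0, 0, 0, 0, 0, 0, 0, 0, 0, 0, 0, 0, 0, 0, 0, 0, 0.8, 0, 0, 0, 0, 0, 0, 0.8, 0, 0, 0, 0, 0, 0, 0.7, 0, 0, 0, 0, 0, 0, 0, 0, 0, 0, 0])

```text
t: 18.82
tool_pos: [0.4132, -0.2416, 0.1069]
orientation: [-2.055, -2.368, 0.0]
force: [-0.1, -0.2, -0.9]
opening: 0.0005
gripper_force: 0.0
```

```bash
python3 - <<'E'
from h import *
s=robot.read_state();print(s['tool_pos'],s['orientation'],s['opening'],s['force'])
snap('wrist','w4.png')
E
```

```text
[ 0.41321256 -0.24160477  0.10686905] [-2.05478710e+00 -2.36751854e+00  4.17539781e-04] 0.0005196969938578652 [-0.10037417 -0.17857829 -0.90454579]
```

View pics/w4.png

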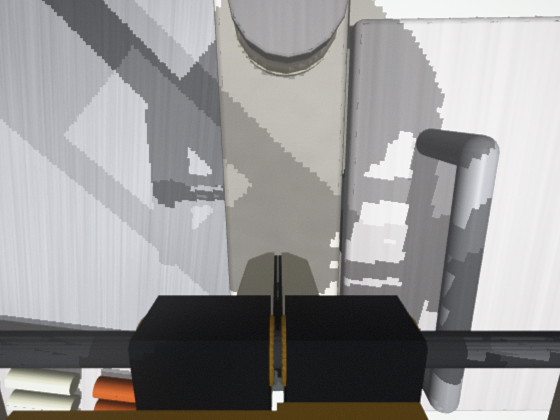

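The fingers are shut and centred on the deck strip at (278,280), on the left of the knob and well clear of the jar and handle. Push to the sealer's -y.

apply_moves(steps=[-0.3, 0, 0, 0, 0, 0, 0, -0.3, 0, 0, 0, 0, 0, 0, -0.3, 0, 0, 0, 0, 0, 0, -0.3, 0, 0, 0, 0, 0, 0, -0.1, 0, 0, 0, 0, 0, 0, 0, 0, 0, 0, 0, 0, 0])

```text
t: 19.37
tool_pos: [0.4215, -0.2839, 0.1124]
orientation: [2.059, 2.37, -0.0]
force: [-0.2, -0.7, -0.0]
opening: 0.0004
gripper_force: 0.0
```

apply_moves(steps=[-0.15, 0, 0, 0, 0, 0, 0, 0, 0, 0, 0, 0, 0, 0, 0, 0, 0, 0, 0, 0, 0])

```text
t: 19.62
tool_pos: [0.4216, -0.2859, 0.1119]
orientation: [-2.059, -2.372, -0.002]
force: [-1.2, 8.4, 6.1]
opening: 0.0004
gripper_force: 4.2
```

apply_moves(steps=[-0.1, 0, 0, 0, 0, 0, 0, 0, 0, 0, 0, 0, 0, 0, 0, 0, 0, 0, 0, 0, 0])

```text
t: 19.87
tool_pos: [0.4216, -0.2862, 0.1119]
orientation: [-2.055, -2.37, -0.006]
force: [-4.4, 21.6, 15.7]
opening: 0.0004
gripper_force: 11.1
```

```bash
python3 - <<'E'
from h import *
np.set_printoptions(precision=4,suppress=True)
s=robot.read_state();print(s['tool_pos'],s['opening'],s['force'])
snap('side','s5.png');im=snap('top')
for c in('top','side'):
  for x in eyes.place_of(c,'catch_knob')[:3]: print(c,x)
i=cv2.imread('pics/s5.png')[110:260,240:420];cv2.imwrite('pics/s5c.png',cv2.resize(i,None,fx=4,fy=4,interpolation=2))
E
```

```text
[ 0.4216 -0.2862  0.1119] 0.0003557170569305705 [-4.4186 21.6235 15.7296]
top {'xy': [250.4, 215.6], 'conf': 0.16}
side {'xy': [255.4, 275.5], 'conf': 0.42}
```

View pics/s5c.png

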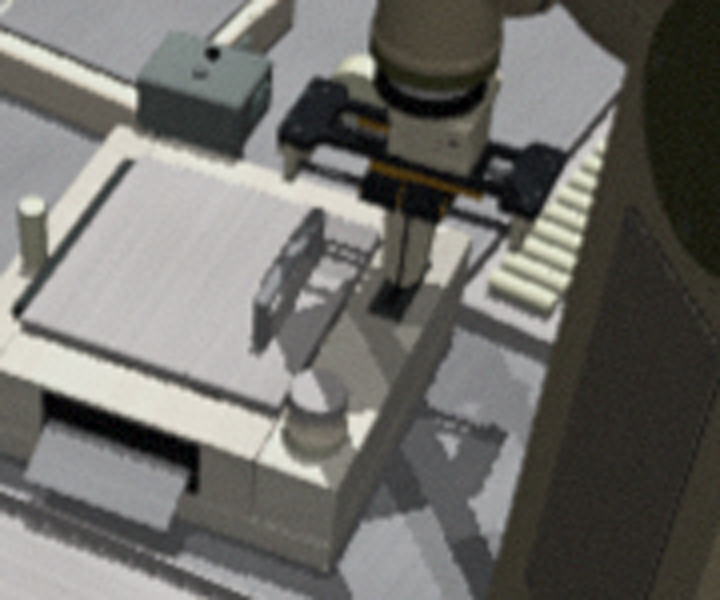

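The side crop shows the fingers over the far half of the slot with everything upright. Back off, rise, and check the knob.

apply_moves(steps=[0.3, 0, 0, 0, 0, 0, 0, 0.3, 0, -0.3, 0, 0, 0, 0, 0, 0, -1, 0, 0, 0, 40, 0, 0, -1, 0, 0, 0, 40, 0, 0, -1, 0, 0, 0, 40, -1, 0.3, 0, 0, 0, 0, 40, -1, 0.3, 0, 0, 0, 0, 40, 0, 0, 0, 0, 0, 0, 40])

```text
t: 20.73
tool_pos: [0.4467, -0.3329, 0.2104]
orientation: [2.059, 2.369, -0.003]
force: [-0.1, -0.5, -0.2]
opening: 0.0352
gripper_force: 0.0
```

```bash
python3 - <<'E'
from h import *
np.set_printoptions(precision=4,suppress=True)
s=robot.read_state();print(s['t'],s['tool_pos'],s['orientation'],s['force'])
cal=eyes.calibration('wrist');snap('wrist','w6.png')
for n,z in (('catch_knob',.122),('cover_handle',.154)):
  for x in eyes.place_of('wrist',n)[:2]: print(n,x,atz('wrist',x['xy'],z,cal))
D=Rdown(8.2)
plan([((.478,-.22,.19),D,55,0),((.478,-.22,.136),D,55,0)],step=.03)
E
```

```text
20.7333 [ 0.4467 -0.3329  0.2104] [ 2.0594  2.3687 -0.0031] [-0.14   -0.531  -0.2168]
catch_knob {'xy': [253.0, 173.3], 'conf': 0.9} [ 0.4227 -0.3018  0.122 ]
cover_handle {'xy': [360.9, 54.7], 'conf': 0.76} [ 0.4775 -0.2182  0.154 ]
CALL 0.86,0.4,0.17,0,0,-0.01,55,0.86,0.4,0.16,0,0,0,55,0.86,0.4,0.17,-0.01,0,-0.01,55,0.85,0.4,0.16,0,0,-0.01,55,0,0,0.9,0,0,0,55,0,-0.01,0.9,0,0,0,55
rows 6 end [ 0.4779 -0.2201  0.136 ]
```

View pics/w6.png

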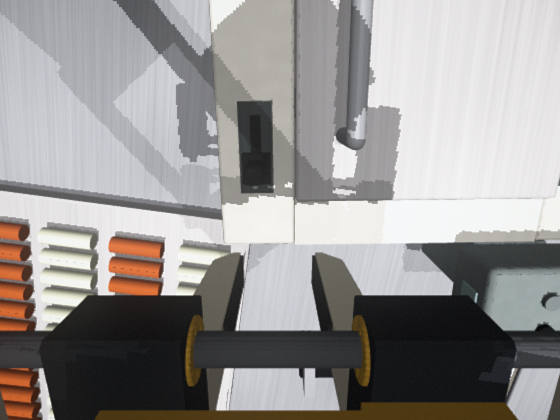

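The knob is now at the slot's far end (253,173), 29 mm from where it was, so the catch is pulled. Regrip the handle.

apply_moves(steps=[0.85, 0.4, 0.15, 0, 0, 0, 50, 0.85, 0.4, 0.15, 0, 0, 0, 50, 0.85, 0.4, 0.15, 0, 0, 0, 50, 0.85, 0.4, 0.15, 0, 0, 0, 50, 0, 0, 0.9, 0, 0, 0, 50, 0, 0, 0.95, 0, 0, 0, 50, 0, 0, 0, 0, 0, 0, 0, 0, 0, 0, 0, 0, 0, 0, 0, 0, 0, 0, 0, 0, 0, 0, 0, 0, 0, 0, 0, 0, 0, 0, 0, 0, 0, 0, 0, 0, 0, 0, 0, 0, 0, 0], grip_force=25)

```text
t: 21.88
tool_pos: [0.479, -0.2217, 0.1383]
orientation: [2.059, 2.371, -0.0]
force: [-10.8, -0.4, 12.0]
opening: 0.0118
gripper_force: 24.7
```

apply_moves(steps=[0, 0, 0, 0, 0, 0, 0, 0, 0, 0, 0, 0, 0, 0, 0, 0.04, -0.1, 0, 0, 0, 0, 0, 0.04, -0.1, 0, 0, 0, 0, 0, 0.05, -0.15, 0, 0, 0, 0, 0, 0, 0, 0, 0, 0, 0])

```text
t: 22.38
tool_pos: [0.4822, -0.2212, 0.1479]
orientation: [-2.06, -2.372, 0.002]
force: [-4.0, -4.4, -1.8]
opening: 0.0112
gripper_force: 25.0
```

The cover is free: it has lifted 12 mm at low force. Now swing it along the arc.

```bash
python3 - <<'E'
import numpy as np
r=np.hypot(.165,.054);a=np.arctan2(.054,.165);th=np.r_[.07,np.arange(.15,1.02,.085)]
x=-r*np.cos(a+th);z=r*np.sin(a+th);print([(round(t,2),round(u,2),round(-v,2)) for t,u,v in zip(th[1:],np.diff(x)/.03,np.diff(z)/.03)]);print(x[-1]+.165,z[-1]-.054)
E
```

```text
[(np.float64(0.15), np.float64(0.19), np.float64(-0.42)), (np.float64(0.24), np.float64(0.24), np.float64(-0.43)), (np.float64(0.32), np.float64(0.28), np.float64(-0.41)), (np.float64(0.4), np.float64(0.31), np.float64(-0.38)), (np.float64(0.49), np.float64(0.34), np.float64(-0.36)), (np.float64(0.57), np.float64(0.37), np.float64(-0.32)), (np.float64(0.66), np.float64(0.4), np.float64(-0.29)), (np.float64(0.74), np.float64(0.42), np.float64(-0.26)), (np.float64(0.83), np.float64(0.44), np.float64(-0.22)), (np.float64(0.91), np.float64(0.46), np.float64(-0.18)), (np.float64(1.0), np.float64(0.47), np.float64(-0.14))]
0.12128955271138334 0.11401903701018248
```

apply_moves(steps=[0, 0.1, -0.21, 0, 0, 0, 0, 0, 0.1, -0.21, 0, 0, 0, 0, 0, 0.12, -0.21, 0, 0, 0, 0, 0, 0.12, -0.21, 0, 0, 0, 0, 0, 0.14, -0.2, 0, 0, 0, 0, 0, 0.14, -0.2, 0, 0, 0, 0, 0, 0.16, -0.19, 0, 0, 0, 0, 0, 0.16, -0.19, 0, 0, 0, 0, 0, 0, 0, 0, 0, 0, 0])

```text
t: 23.13
tool_pos: [0.5108, -0.2169, 0.198]
orientation: [-2.058, -2.368, 0.008]
force: [-24.4, -0.7, 15.3]
opening: 0.0112
gripper_force: 25.0
```

apply_moves(steps=[0, 0.17, -0.18, 0, 0, 0, 0, 0, 0.17, -0.18, 0, 0, 0, 0, 0, 0.18, -0.16, 0, 0, 0, 0, 0, 0.18, -0.16, 0, 0, 0, 0, 0, 0.2, -0.15, 0, 0, 0, 0, 0, 0.2, -0.15, 0, 0, 0, 0, 0, 0, 0, 0, 0, 0, 0])

```text
t: 23.72
tool_pos: [0.5458, -0.2121, 0.2297]
orientation: [2.059, 2.371, -0.002]
force: [-18.3, 2.1, 22.1]
opening: 0.0111
gripper_force: 25.1
```

apply_moves(steps=[0, -0.05, -0.07, 0, 0, 0, 0, 0, -0.05, -0.07, 0, 0, 0, 0, 0, 0.21, -0.14, 0, 0, 0, 0, 0, 0.21, -0.14, 0, 0, 0, 0, 0, 0.22, -0.12, 0, 0, 0, 0, 0, 0.22, -0.12, 0, 0, 0, 0, 0, 0, 0, 0, 0, 0, 0])

```text
t: 24.3
tool_pos: [0.5699, -0.2082, 0.2449]
orientation: [2.059, 2.372, 0.0]
force: [1.9, -5.2, -8.1]
opening: 0.0109
gripper_force: 25.0
```

apply_moves(steps=[0, 0.22, -0.1, 0, 0, 0, 0, 0, 0.22, -0.1, 0, 0, 0, 0, 0, 0.22, -0.08, 0, 0, 0, 0, 0, 0.22, -0.08, 0, 0, 0, 0, 0, 0, 0, 0, 0, 0, 0, 0, 0, 0, 0, 0, 0, 0])

```text
t: 24.8
tool_pos: [0.5957, -0.2042, 0.2555]
orientation: [-2.059, -2.373, -0.0]
force: [1.3, -4.5, -10.4]
opening: 0.0114
gripper_force: 25.0
```

```bash
python3 - <<'E'
from h import *
np.set_printoptions(precision=4,suppress=True)
s=robot.read_state();print(s['t'],s['tool_pos'],s['opening'],s['force'],s['gripper_force'],s['dq'])
snap('side','s7.png')
h=np.array([.6413,-.1964]);u=np.array([.99,.1426]);p=s['tool_pos']
a=(p[:2]-h)@u;z=p[2]+.0188-.1;print(a,z,np.hypot(a,z),np.arctan2(z,-a)-np.arctan2(.054,.165))
E
```

```text
24.8 [ 0.5957 -0.2042  0.2555] 0.011356129954191658 [  1.3366  -4.5295 -10.382 ] 25.013854801654816 [-0.0034 -0.007   0.0102 -0.0001 -0.0017 -0.0037]
-0.046262238858567735 0.17428538527913842 0.18032079820726418 0.9950537803282242
```

View pics/s7.png

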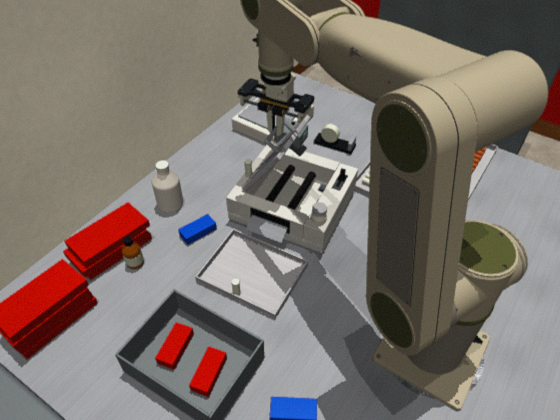

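The side view shows the cover raised steeply (about 1.0 rad) and held at (285,140). Both cartons are in the tote at (175,345) and (209,370), and the bystanders are undisturbed. Settle briefly and hand in.

apply_moves(steps=[0, 0, 0, 0, 0, 0, 0, 0, 0, 0, 0, 0, 0, 0, 0, 0, 0, 0, 0, 0, 0, 0, 0, 0, 0, 0, 0, 0, 0, 0, 0, 0, 0, 0, 0, 0, 0, 0, 0, 0, 0, 0])

```text
t: 25.35
tool_pos: [0.5952, -0.2043, 0.2554]
orientation: [-2.059, -2.372, -0.0]
force: [1.2, -4.9, -10.9]
opening: 0.0111
gripper_force: 25.0
```

```bash
python3 -c "
from plant import robot
s=robot.read_state();print(s['tool_pos'],s['force'],s['gripper_force']);print(robot.close_job())"
```

```text
[ 0.59523992 -0.20428532  0.25538349] [  1.20480175  -4.85520768 -10.88440639] 25.015152990818024
the job is handed in; nothing more can be done
None
```

Both cartons are released in the tote; the tug showed the cover was caught, so I slid the catch back about 29 mm, and handed the job in at about 25 s with the cover held at roughly 1.0 rad; the hand-in returned no verdict.

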